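# Shut the draught shield and tare the balance

### The arm

A 6-joint arm with a two-finger parallel gripper is mounted at the origin on a cart in front of the work surface, level with it; the furniture and walls round the work are solid. World frame = base frame: x ahead of the robot, y to its left, z up, the work surface at z = 0. Lengths are in mm, angles in rad, forces in N, time in s.
With the tool pointing down it reaches from about 400 to 825 mm from the base axis. Payload 7 kg.
Tool frame: the origin (TCP) lies midway between the tips of the shut fingers; the grasp point (between the pads) lies 19 mm behind it (bot.pinch_z is the distance from the TCP to the grasp point, in mm); z points along the fingers, x is the direction in which the jaws open and shut, and the axes are right-handed (so a half turn about z gives the same grasp; the last joint's range is limited). The gripper opens to 85 mm and grips with 20 to 120 N. Pads are 22 mm wide; open, the fingers measure 114 mm over their backs; the gripper's body (76 mm by 85 mm) begins 54 mm behind the grasp point. The pads swing forward as they close: fully open they stand 13 mm farther back than shut.
Start: joints at [-0.881, 0.359, 0.012, 0, -1.224, -0.288], TCP at [263.948, -621.23, 231.302] pointing down, gripper open.
Joint ranges: [-3.07, 3.07], [-1.43, 2.12], [-1.02, 1.25], [-3.03, 1.67], [-3.05, -0], [-3.03, 3.03]. Speed limits (rad/s): [2.39, 2.39, 3.01, 3.14, 3.14, 3.14].

### API

Orientations are given as [roll, pitch, yaw] about the fixed x, y, z axes, in that order (R = Rz(yaw) Ry(pitch) Rx(roll)).
In Python, from bench import bot, eyes gives the robot as it stands.
- The arm moves only by the tool arm_command, never from a script. Its arguments are lists of equal length, an entry for each row: "hand": the opening, from 0 (shut) to 1 (fully open); "translation": the shift along the world's x, y, z scaled (see below), a list of three; "dr": the turn, a rotation vector about the world's x, y, z scaled (see below), a list of three. A call has 1 to 20 rows; each row is the pose to reach, as a shift and turn from the pose commanded when the call began; what a row does not reach only later rows make up. The controller multiplies each number of a shift by 10 cm and each number of a turn by pi/2 rad. A row lasts 1/8 s, in which the tool goes at most 62.5 mm and 10.7 degrees, less where a joint would pass 70% of its speed; a pose out of reach is approached as far as the arm can. A call with a number of a shift or a turn outside -1 to 1 is refused whole. A call with a gripper value outside its range is refused whole. The fingers move at their own pace and stop on an object; "grip_force" is the grip in N (left out, the last holds). Time passes only in rows, so rows that repeat a pose let the fingers close. It gives the time, the measured TCP pose, the force and the opening at its end, in the units of the state.
- bot.get_obs(): the state, without advancing time (a new reading comes with each control period).
- eyes.capture(name): name is "scene" or "top"; returns a dict with "img" (420x560x3 uint8, red, green, blue), "range_z" (420x560 float32, mm along the optical axis (not along the pixel's ray), 0 where there is no reading), "K" (3x3 intrinsics, pixels), "dist" ([k1, k2, p1, p2, k3] as OpenCV has them; the pictures are not rectified), "extrinsics" (4x4, takes a point from world to camera coordinates). Camera axes: x right, y down, z forward; pixel columns grow to the right and rows downward; lengths in mm; the calibration is good to about 2 mm. A picture is of the moment at which its call begins.
- bot.finish_job(): hands the job in, once; it reports no verdict.
Trained networks look in a picture, given as the dict that the camera call returned (one of the last four; its "shot" number tells which), for a name from the list of things; names that differ only in an ending like _2 or _b are one class to them, and where a whole thing is asked for, a point or a joint stands for the part that bears it (a point fixed in the world has none). Each returns a list of dicts, best first, with "confidence" (0 to 1); they miss things now and then, are a little off and sometimes report something else, mostly with a low value. They report only what shows in the picture. A call takes as long as a camera call. They do not tell look-alikes from the thing itself.
- eyes.trace(name, picture): "mask" (420x560 bool, what is visible of it) and "bbox" ([left, top, right, bottom] in pixels, round what is visible of it).
The state is a dict: "clock": time; "qpos": joint angles; "joint_vel": joint speeds; "tau": joint torques, N m; "ee_pos": TCP position; "eef_rot": TCP orientation; "wrist_force": force on the tool from outside, world axes, zero at the start; "moment": the same for the moment, N m; "opening": finger opening in mm.
Only numpy, scipy, OpenCV 4.12 (cv2) and the standard library are available. Lean on these libraries where they do the work, as an engineer would, in place of code of your own. Each camera call takes 0.05 s, during which the arm holds its last target.

### The job

The empty beaker is already on the pan of the laboratory balance, ready to be tared: push the sliding glass top of the draught shield fully shut by its black finger bar, then gently press the blue tare key down with the fingertips, let it come up again and withdraw. Only push and press, gripping and lifting nothing: the other keys must not be pressed, no key may be pressed while the shield is still open, and the beaker and the dropper bottle, red-capped vial and spatula beside the balance must stay where they are.

Things in the scene. Friction and masses are not known exactly. Their poses are not given: they have to be found in the camera images.
- balance: white precision balance, 280 mm deep (x), 210 mm wide (y), fixed; origin under its centre at worktop level, x to its back, y to its left seen from the front, z up. In front a level key panel (top 46 mm up) with four keys 46 mm apart along y, 118 mm in front of the origin: from the left red, white, blue, white. Behind it a sloping display, then the glass draught shield on the rear housing
- shield_pane (a joint): opening of the shield's sliding top pane, m: 0 fully shut (at its front stop), 0.075 fully back. It slides along the balance's x axis; shutting moves it to -x, towards the balance's front and the keys. It stays where it is left: about 1 N of friction, no spring, no latch. Its upper face is 144 mm above the worktop, the rails beside it end at 148 mm
- finger_bar (a point): black rubber finger bar upright on the front edge of the sliding pane: 10 mm thick (x), 80 mm wide (y), standing 21 mm up from the glass. This point is in its middle, 10 mm above the glass; it moves with the pane and lies 34 mm in front of the balance's origin when shut. Behind the bar (+x) is only flat glass. The rubber gives 1 mm for 2.5 N
- tare_key_top (a point): the blue tare key, third from the left in the row, 28 mm wide (y) and 20 mm deep (x) with a flat top; this point is the middle of its top face, 54 mm above the worktop when released and 8 mm above the panel round it. The key moves straight down
- tare_key (a joint): travel of the blue tare key: 0 released, 0.0065 m fully down; a spring returns it (about 1 N to start it moving, 4 N at 2 mm, 10 N fully down at a hard stop)
- power_key_top (a point): the red power key, first from the left in the row, 28 mm wide (y) and 20 mm deep (x) with a flat top; this point is the middle of its top face, 54 mm above the worktop when released and 8 mm above the panel round it. The key moves straight down
- power_key (a joint): travel of the red power key: 0 released, 0.0065 m fully down; a spring returns it (about 1 N to start it moving, 4 N at 2 mm, 10 N fully down at a hard stop)
- unit_key_top (a point): the white key left of the blue one, second from the left in the row, 28 mm wide (y) and 20 mm deep (x) with a flat top; this point is the middle of its top face, 54 mm above the worktop when released and 8 mm above the panel round it. The key moves straight down
- unit_key (a joint): travel of the white key left of the blue one: 0 released, 0.0065 m fully down; a spring returns it (about 1 N to start it moving, 4 N at 2 mm, 10 N fully down at a hard stop)
- print_key_top (a point): the white key right of the blue one, fourth from the left in the row, 28 mm wide (y) and 20 mm deep (x) with a flat top; this point is the middle of its top face, 54 mm above the worktop when released and 8 mm above the panel round it. The key moves straight down
- print_key (a joint): travel of the white key right of the blue one: 0 released, 0.0065 m fully down; a spring returns it (about 1 N to start it moving, 4 N at 2 mm, 10 N fully down at a hard stop)
- beaker: small glass beaker, 46 mm across and 62 mm high, standing loose on the pan inside the shield; origin under its base, z up
- dropper: amber dropper bottle with red rubber teat, 39 mm across, 112 mm high, standing on the worktop to the right of the balance; origin under its base, z up
- red_vial: small vial with a red cap, 24 mm across, 61 mm high, standing on the worktop to the left of the balance; origin under its base, z up
- lab_spatula: thin steel spatula, 196 mm long (y) and 6 mm high, lying on the worktop to the left of the balance, roughly parallel to its side; origin under its middle
- pan (a point): centre of the upper face of the round steel pan (radius 55 mm, 70 mm above the worktop), on which the beaker stands. The glass shield round it is 170 mm deep, from 85 mm in front of this point to 85 mm behind it, and 168 mm wide. Bins on a high rack overhang the worktop from about x = 0.72 m, 0.6 m up: keep the wrist low there
There are look-alikes about, which are no part of the job. What is shaped like the dropper but purple or turquoise is not meant.

How it is judged (in metres and radians):
On the way, in this order (a step that is already met when the one before it is completed fails the run):
1. the shield's top pane is pushed fully shut (within 4 mm), with no key pressed (value of joint shield_pane below 0.004 m and value of joint tare_key below 0.001 m), for 0.2 s.
2. the blue tare key is pressed at least 2 mm down with the shield shut (value of joint tare_key above 0.002 m and value of joint shield_pane below 0.005 m), for 0.05 s.
At the end, for the whole second after the job is handed in: The shield's pane is shut within 5 mm, all four keys are released (within 1 mm), the beaker stands upright on the pan within 6 mm of where it stood, and the dropper bottle, vial and spatula are within 12 mm of where they were, upright (value of joint shield_pane below 0.005 m and value of joint each of power_key, unit_key, print_key, tare_key below 0.001 m and horizontal distance between beaker and pan below 0.03 m and angle between beaker's own z axis and vertical below 0.1 rad and distance of beaker from where it was at the start of the episode below 0.006 m and distance of each of dropper, red_vial, lab_spatula from where it was at the start of the episode below 0.012 m and angle between each of dropper, red_vial, lab_spatula's own z axis and vertical below 0.2 rad); the robot touches nothing.
It fails at once if a key other than the blue one is pressed (more than 1.5 mm) (value of joint any of power_key, unit_key, print_key above 0.0015 m).
It fails at once if the tare key is pressed (more than 1.5 mm) while the shield is open more than 6 mm (value of joint tare_key above 0.0015 m and value of joint shield_pane above 0.006 m).
It fails at once if the balance is touched harder than 30 N (struck, leant on, or its bar pinched) (contact force between any of the fingers, the arm and balance above 30 N).
It fails at once if the beaker is moved more than 6 mm or tipped (distance of beaker from where it was at the start of the episode above 0.006 m or angle between beaker's own z axis and vertical above 0.15 rad).
It fails at once if the dropper bottle, vial or spatula is moved more than 12 mm, lifted or tipped (distance of any of dropper, red_vial, lab_spatula from where it was at the start of the episode above 0.012 m or angle between any of dropper, red_vial, lab_spatula's own z axis and vertical above 0.25 rad).
It also fails if it takes over 40 s, if anything falls off the work surface, if the arm or the gripper's body presses on something with over 40 N, if the wrist force passes 120 N, or if a joint passes its speed limit or range.

## Working session

There is one attempt and no reset: what is moved stays moved. The work goes in short steps, Python scripts to look and compute and a tool call to move; the robot and the scene stay as the last step left them, time stands still between calls to the robot, and variables do not carry over. Pictures are saved under pics/ and viewed, and the job is handed in when it is done.

Besides the shell and the picture viewer there is one more tool, called after "Call:" by a JSON object that holds its "name" and its "arguments". arm_command: Moves the arm, as the interface text tells. Its arguments: {"type":"object","properties":{"hand":{"type":"array"},"translation":{"type":"array"},"dr":{"type":"array"},"grip_force":{"type":"number"}},"required":["hand","translation","dr"]}

```bash
mkdir -p pics
cat > h.py <<'E'
import numpy as np, cv2
from bench import bot, eyes
def save(p,n): cv2.imwrite('pics/'+n+'.png',p['img'][:,:,::-1])
def world(p,u,v,z=None):
    K=np.array(p['K'],float);d=np.array(p['dist'],float);E=np.array(p['extrinsics'],float)
    n=cv2.undistortPoints(np.array([[[u,v]]],float),K,d)[0,0]
    R=E[:3,:3];t=E[:3,3];c=-R.T@t;r=R.T@np.array([n[0],n[1],1.])
    if z is None:
        s=p['range_z'][int(round(v)),int(round(u))]
    else: s=(z-c[2])/r[2]
    return c+s*r
E
python3 - <<'E'
from h import *
print(bot.get_obs())
for n in ['scene','top']:
    p=eyes.capture(n);save(p,n+'0')
    for k in ['balance','finger_bar','tare_key_top','power_key_top','beaker','dropper','red_vial','lab_spatula']:
        for r in eyes.trace(k,p)[:3]:
            m=r['mask'];v,u=np.nonzero(m)
            print(n,k,round(r['confidence'],2),r['bbox'],u.mean().round(1),v.mean().round(1),world(p,u.mean(),v.mean()).round(1))
    E=p['extrinsics'];print(-E[:3,:3].T@E[:3,3])
E
```

```text
{'clock': 0.0, 'qpos': array([-8.80892075e-01,  3.59419132e-01,  1.10356248e-02, -3.53086759e-04,
       -1.22411764e+00, -2.88074429e-01]), 'joint_vel': array([ 0.00042525,  0.00038958, -0.00129907, -0.0008513 ,  0.00085496,
       -0.00012384]), 'tau': array([-5.28177825e-04, -5.83320451e+01,  2.93415409e+01,  6.93655238e+00,
       -5.97983089e-03,  2.88273418e-05]), 'ee_pos': array([ 263.75416423, -620.79215539,  230.33220128]), 'eef_rot': array([-3.14142650e+00, -1.72887464e-03,  1.97250575e+00]), 'wrist_force': array([-0.11848792,  0.33021768,  0.92919317]), 'moment': array([ 0.06010051,  0.02253101, -0.00481103]), 'opening': 85.4379772946073}
scene balance 0.66 [351.7, 176.3, 374.1, 219.9] 362.3 200.5 [509.3 -49.   57.1]
scene balance 0.58 [221.6, 124.0, 375.5, 289.5] 293.3 203.6 [523.2 130.1 140.3]
scene finger_bar 0.54 [272.1, 158.9, 312.1, 179.2] 291.4 169.2 [585.   90.6 163.1]
scene tare_key_top 0.43 [333.7, 239.6, 346.7, 250.6] 340.5 243.1 [446.6  65.8  53.3]
scene power_key_top 0.71 [296.3, 258.7, 312.2, 269.2] 303.7 264.0 [446.9 158.3  54.3]
scene power_key_top 0.23 [33
[... 879 characters left out ...]
449.9 110.4  55.5]
top finger_bar 0.68 [291.7, 187.0, 329.2, 195.6] 310.4 189.6 [587.8  85.5 162.5]
top tare_key_top 0.52 [302.8, 257.5, 317.5, 267.4] 311.4 260.0 [449.7  65.8  55.1]
top power_key_top 0.68 [264.4, 250.2, 281.0, 262.8] 272.3 256.4 [451.2 156.9  50.8]
top beaker 0.38 [283.9, 253.9, 298.7, 264.8] 292.2 258.4 [449.8 110.4  55.5]
top dropper 0.61 [367.4, 259.2, 389.5, 280.3] 377.3 269.6 [437.9 -81.8  76.7]
top dropper 0.54 [356.7, 228.2, 378.0, 244.9] 366.0 235.4 [514.7 -55.3  71.1]
top dropper 0.54 [216.0, 164.0, 233.8, 186.0] 226.7 173.7 [638.9 282.6  64.6]
top lab_spatula 0.77 [245.9, 174.5, 260.5, 245.5] 252.9 204.1 [582.8 217.5   5.7]
[358.84887402 136.84010372 974.45519817]
```

Run:
```python
from h import *
for n in ['scene','top']:
    p=eyes.capture(n);im=p['img'][110:310,180:430] if n=='scene' else p['img'][100:300,200:400]
    cv2.imwrite('pics/c_'+n+'.png',cv2.resize(im,None,fx=3,fy=3,interpolation=cv2.INTER_CUBIC)[:,:,::-1])
    # keys & bar precise
    for k in ['finger_bar','tare_key_top','power_key_top','unit_key_top','print_key_top']:
        for r in eyes.trace(k,p)[:4]:
            v,u=np.nonzero(r['mask']); P=np.array([world(p,a,b) for a,b in zip(u,v)])
            zt=P[:,2]; zz=165 if 'finger' in k else 54
            s=P[abs(zt-zz)<4]
            if len(s)>5: print(n,k,round(r['confidence'],2),len(s),np.median(s,0).round(1),s.min(0).round(1),s.max(0).round(1), cv2.minAreaRect(s[:,:2].astype(np.float32)))
```

```text
scene finger_bar 0.72 178 [586.4  87.2 166.1] [582.8  46.3 161.1] [593.4 125.7 169. ] ((588.1055297851562, 85.99861907958984), (79.40023040771484, 10.52296257019043), 89.96658325195312)
scene tare_key_top 0.42 111 [446.3  66.3  53.9] [437.6  51.2  50.1] [457.9  79.4  57.8] ((447.5833740234375, 65.29104614257812), (28.123336791992188, 20.367494583129883), 89.05132293701172)
scene power_key_top 0.48 110 [447.2 159.6  54.5] [438.3 145.   50.5] [457.1 171.1  57.4] ((447.55596923828125, 158.00413513183594), (25.849477767944336, 18.935970306396484), 88.90412902832031)
scene unit_key_top 0.67 102 [447.  113.2  54.2] [438.3  99.6  50. ] [457.2 125.8  57.4] ((447.760986328125, 112.63848876953125), (18.67508316040039, 26.36739730834961), 1.8727245330810547)
scene print_key_top 0.66 106 [446.7  21.   54.4] [438.    5.5  50.7] [457.7  33.5  57.6] ((447.92022705078125, 19.454235076904297), (19.714223861694336, 27.922809600830078), 0.28515487909317017)
top finger_bar 0.51 141 [588.3  84.2 164.4] [583.8  50.2 161.1] [594.1 122.7 168.2] ((589.2002563476562, 86.370849609375), (72.57318878173828, 10.189541816711426), 88.77843475341797)
top tare_key_top 0.44 97 [449.8  66.2  53.4] [440.   52.2  50.4] [459.8  78.6  57.8] ((449.94036865234375, 65.41214752197266), (18.89559555053711, 25.583189010620117), 4.247120380401611)
top power_key_top 0.7 102 [449.2  18.2  53.7] [439.6   5.8  50.1] [459.   32.3  57.3] ((449.1009826660156, 18.830947875976562), (18.742727279663086, 26.00775146484375), 3.472721576690674)
top power_key_top 0.43 100 [450.7 155.6  53.8] [440.9 143.   50.2] [460.9 169.8  58. ] ((450.82025146484375, 156.3929901123047), (27.523412704467773, 19.404335021972656), 87.16630554199219)
top print_key_top 0.63 100 [449.2  18.2  53.7] [439.6   5.8  50.1] [459.   32.   57.3] ((449.1319580078125, 18.843231201171875), (18.790496826171875, 25.890886306762695), 2.932814836502075)
```

View pics/c_scene.png

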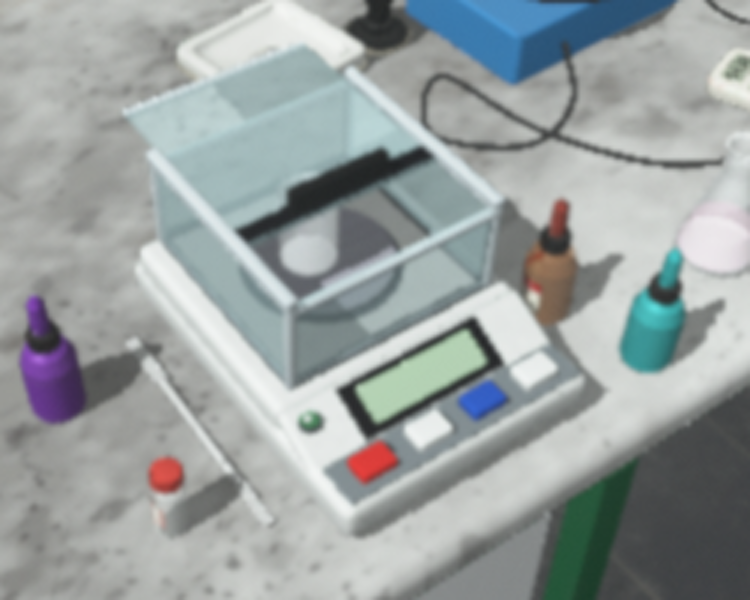

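View pics/c_top.png

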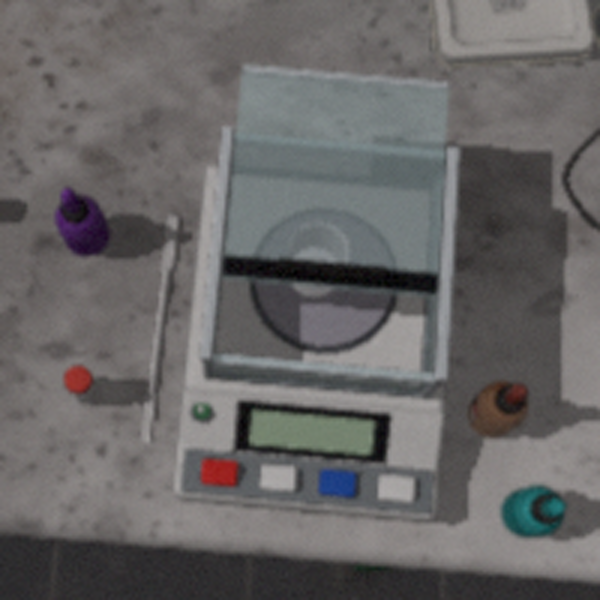

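View pics/scene0.png

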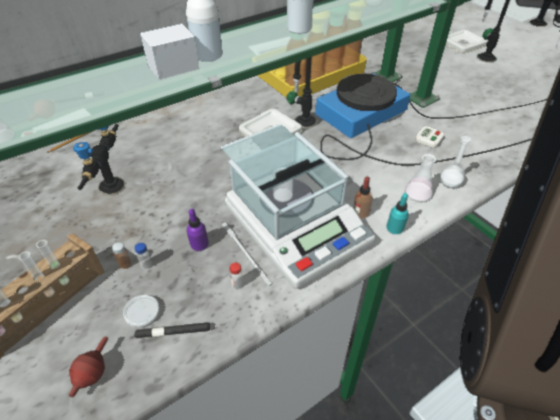

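View pics/top0.png

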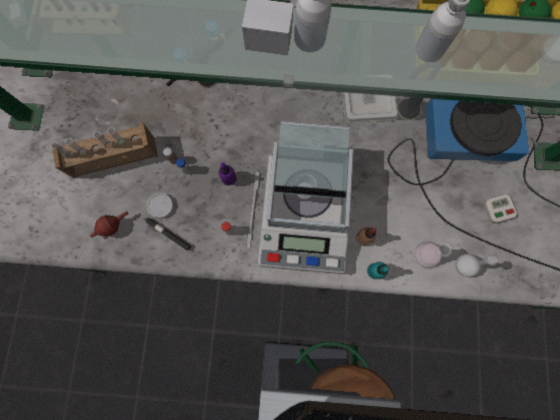

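The scene picture shows the balance with the bar around (291,169), the blue key at (340,243) and the brown dropper at (363,199); the purple and turquoise droppers are decoys. In the top picture the bar is at (310,190) and the blue key at (311,260).

Both views agree within about 3 mm:
- The blue key is at about (448.5, 65.8, 54).
- The bar is at about (588.5, 86), top at 165.
- Yaw is about 0. The shut bar should be at x of about 532.5, so the pane is open about 56 mm.

I'll shut the fingers and move over.

Call:
{"name": "arm_command", "arguments": {"hand": [0,0,0], "translation": [[0.2,0.4,0.1],[0.4,0.8,0.3],[0.5,1,0.4]], "dr": [[0,0,-0.1],[0,0,-0.2],[0,0,-0.256]]}}

```text
clock: 1.88
ee_pos: [314.9, -520.0, 272.8]
eef_rot: [3.14, 0.001, 1.568]
wrist_force: [-0.5, -0.5, -1.1]
opening: 32.1
```

Call:
{"name": "arm_command", "arguments": {"hand": [0,0], "translation": [[0.3,0.5,0],[0.5,1,0]], "dr": [[0,0,0],[0,0,0]]}}

```text
clock: 2.12
ee_pos: [364.7, -420.0, 271.4]
eef_rot: [3.141, 0.0, 1.57]
wrist_force: [0.9, 0.9, -0.6]
opening: -0.0
```

Call:
{"name": "arm_command", "arguments": {"hand": [0,0], "translation": [[0.3,0.5,0],[0.5,1,0]], "dr": [[0,0,0],[0,0,0]]}}

```text
clock: 2.38
ee_pos: [414.8, -319.6, 271.5]
eef_rot: [3.141, 0.0, 1.571]
wrist_force: [1.3, -0.2, 1.0]
opening: -0.2
```

Call:
{"name": "arm_command", "arguments": {"hand": [0,0], "translation": [[0.3,0.5,0],[0.5,1,0]], "dr": [[0,0,0],[0,0,0]]}}

```text
clock: 2.62
ee_pos: [464.8, -219.5, 271.6]
eef_rot: [3.141, 0.0, 1.571]
wrist_force: [0.5, -0.2, -0.1]
opening: -0.4
```

Call:
{"name": "arm_command", "arguments": {"hand": [0,0], "translation": [[0.3,0.5,0],[0.5,1,0]], "dr": [[0,0,0],[0,0,0]]}}

```text
clock: 2.88
ee_pos: [514.8, -119.4, 271.6]
eef_rot: [3.141, 0.0, 1.571]
wrist_force: [0.3, -0.8, 0.1]
opening: 0.2
```

Call:
{"name": "arm_command", "arguments": {"hand": [0,0,0], "translation": [[0.3,0.5,0],[0.6,1,0],[0.6,1,0]], "dr": [[0,0,0],[0,0,0],[0,0,0]]}}

```text
clock: 3.25
ee_pos: [575.4, -18.1, 270.6]
eef_rot: [-3.141, 0.0, 1.574]
wrist_force: [-0.2, 0.1, -0.7]
opening: -0.1
```

Call:
{"name": "arm_command", "arguments": {"hand": [0,0,0], "translation": [[0.3,0.5,0],[0.5,1,0],[0.5,1,-0.2]], "dr": [[0,0,0],[0,0,0],[0,0,0]]}}

```text
clock: 3.62
ee_pos: [625.6, 81.3, 251.8]
eef_rot: [3.139, -0.001, 1.573]
wrist_force: [-0.0, -0.8, -1.2]
opening: -0.3
```

Call:
{"name": "arm_command", "arguments": {"hand": [0,0,0,0,0], "translation": [[0,0,-0.3],[0,0,-0.6],[0,0,-0.8],[0,0,-0.9],[0,0,-0.9]], "dr": [[0,0,0],[0,0,0],[0,0,0],[0,0,0],[0,0,0]]}}

```text
clock: 4.25
ee_pos: [623.7, 78.3, 161.1]
eef_rot: [-3.141, 0.0, 1.57]
wrist_force: [-0.7, 0.4, 0.6]
opening: -0.1
```

Run:
```python
from h import *
for n in ['scene','top']:
    p=eyes.capture(n);im=p['img'][60:310,180:430] if n=='scene' else p['img'][100:300,200:400]
    cv2.imwrite('pics/d_'+n+'.png',cv2.resize(im,None,fx=2.4 if n=='scene' else 3,fy=2.4 if n=='scene' else 3,interpolation=cv2.INTER_CUBIC)[:,:,::-1])
o=bot.get_obs();print(o['ee_pos'],o['wrist_force'])
```

```text
[624.48124847  78.68235527 162.31238625] [-0.63396859 -0.33586369 -0.79065807]
```

View pics/d_scene.png

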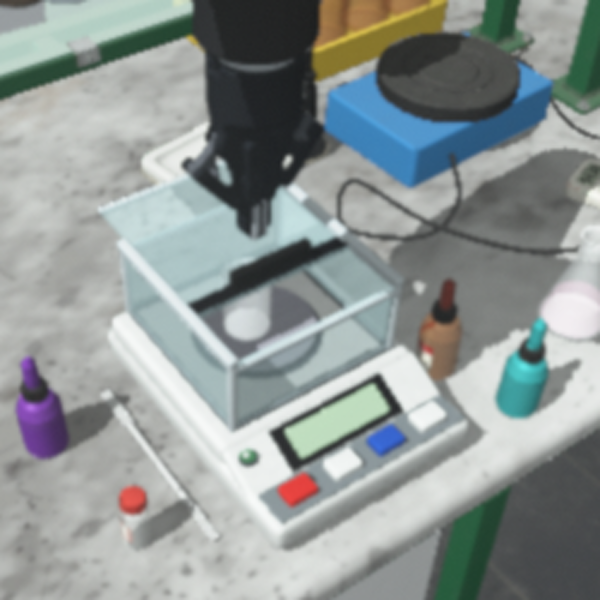

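View pics/d_top.png

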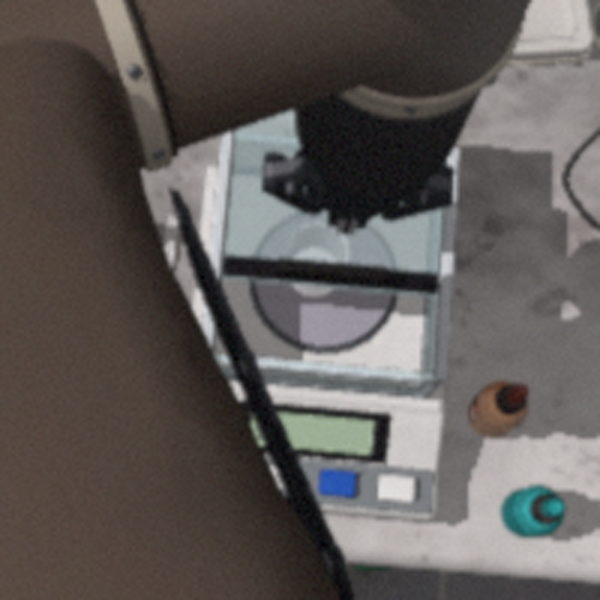

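The pictures show the fingertips behind the bar: at (255,230) against the bar at (270,275) in the scene view. The beaker is undisturbed. Next I lower to z of about 153 and push.

Call:
{"name": "arm_command", "arguments": {"hand": [0,0,0], "translation": [[0,0.06,-0.05],[0,0.06,-0.09],[0,0.06,-0.09]], "dr": [[0,0,0],[0,0,0],[0,0,0]]}}

```text
clock: 4.72
ee_pos: [623.7, 84.9, 152.0]
eef_rot: [-3.141, 0.0, 1.571]
wrist_force: [-0.3, 0.4, 0.6]
opening: 0.1
```

Call:
{"name": "arm_command", "arguments": {"hand": [0,0,0,0,0,0], "translation": [[-0.05,0,0],[-0.1,0,0],[-0.14,0,0],[-0.18,0,0],[-0.22,0,0],[-0.26,0,0]], "dr": [[0,0,0],[0,0,0],[0,0,0],[0,0,0],[0,0,0],[0,0,0]]}}

```text
clock: 5.48
ee_pos: [598.0, 84.8, 152.5]
eef_rot: [3.141, -0.0, 1.571]
wrist_force: [1.1, -0.3, 1.0]
opening: -0.2
```

Call:
{"name": "arm_command", "arguments": {"hand": [0,0,0,0,0,0,0,0], "translation": [[-0.05,0,0],[-0.1,0,0],[-0.15,0,0],[-0.2,0,0],[-0.25,0,0],[-0.3,0,0],[-0.35,0,0],[-0.4,0,0]], "dr": [[0,0,0],[0,0,0],[0,0,0],[0,0,0],[0,0,0],[0,0,0],[0,0,0],[0,0,0]]}}

```text
clock: 6.48
ee_pos: [557.6, 84.8, 152.3]
eef_rot: [3.142, -0.0, 1.57]
wrist_force: [2.3, 0.6, 0.1]
opening: -0.0
```

Run:
```python
from h import *
for n in ['scene','top']:
    p=eyes.capture(n);im=p['img'][60:310,180:430] if n=='scene' else p['img'][100:300,200:400]
    cv2.imwrite('pics/e_'+n+'.png',cv2.resize(im,None,fx=2.4,fy=2.4,interpolation=cv2.INTER_CUBIC)[:,:,::-1])
    for r in eyes.trace('finger_bar',p)[:2]:
        v,u=np.nonzero(r['mask']);P=np.array([world(p,a,b) for a,b in zip(u,v)]);s=P[abs(P[:,2]-165)<4]
        print(n,r['confidence'],len(s),np.median(s,0),s.min(0),s.max(0))
```

```text
scene 0.87 185 [540.06076762  91.25788664 165.88352041] [535.9594211   49.87350895 161.02043588] [547.74907954 126.57207036 168.83805231]
  return _methods._mean(a, axis=axis, dtype=dtype,
  ret = um.true_divide(
Traceback (most recent call last):
ValueError: zero-size array to reduction operation minimum which has no identity
```

View pics/e_scene.png

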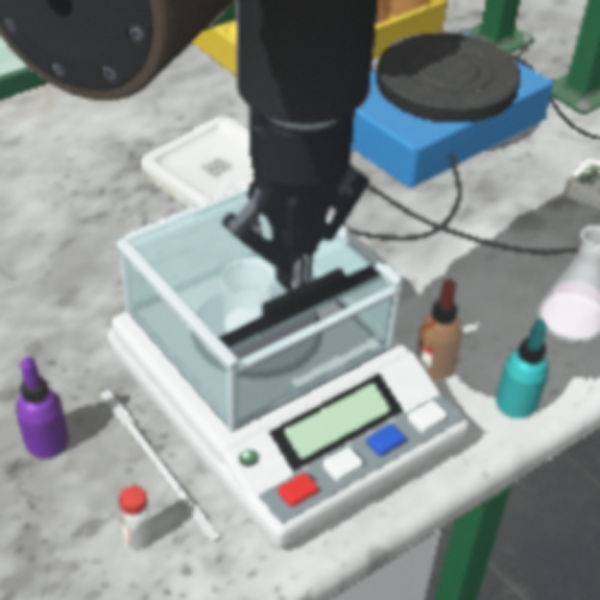

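The bar has moved with the fingers to x of about 542 with nothing else disturbed; about 9–10 mm remains. I'll go on in small steps.

Call:
{"name": "arm_command", "arguments": {"hand": [0,0,0,0], "translation": [[-0.02,0,0],[-0.04,0,0],[-0.06,0,0],[-0.07,0,0]], "dr": [[0,0,0],[0,0,0],[0,0,0],[0,0,0]]}}

```text
clock: 7.08
ee_pos: [550.8, 84.7, 152.3]
eef_rot: [-3.142, 0.0, 1.57]
wrist_force: [1.0, -0.1, -0.5]
opening: -0.5
```

Call:
{"name": "arm_command", "arguments": {"hand": [0,0], "translation": [[-0.01,0,0],[-0.02,0,0]], "dr": [[0,0,0],[0,0,0]]}}

```text
clock: 7.32
ee_pos: [548.9, 84.7, 152.3]
eef_rot: [-3.142, 0.0, 1.57]
wrist_force: [1.0, 0.1, -0.1]
opening: -0.0
```

Call:
{"name": "arm_command", "arguments": {"hand": [0,0], "translation": [[-0.01,0,0],[-0.02,0,0]], "dr": [[0,0,0],[0,0,0]]}}

```text
clock: 7.58
ee_pos: [547.1, 84.8, 152.3]
eef_rot: [3.141, 0.0, 1.57]
wrist_force: [3.4, -0.7, -1.7]
opening: -0.3
```

Call:
{"name": "arm_command", "arguments": {"hand": [0,0], "translation": [[-0.01,0,0],[-0.01,0,0]], "dr": [[0,0,0],[0,0,0]]}}

```text
clock: 7.82
ee_pos: [546.4, 84.8, 152.4]
eef_rot: [3.141, -0.0, 1.571]
wrist_force: [4.4, -0.9, -2.0]
opening: -0.3
```

Call:
{"name": "arm_command", "arguments": {"hand": [0,0], "translation": [[-0.01,0,0],[-0.01,0,0]], "dr": [[0,0,0],[0,0,0]]}}

```text
clock: 8.07
ee_pos: [545.7, 84.9, 152.4]
eef_rot: [3.14, -0.0, 1.571]
wrist_force: [6.1, -1.6, -3.6]
opening: 0.2
```

Call:
{"name": "arm_command", "arguments": {"hand": [0,0], "translation": [[-0.01,0,0],[-0.01,0,0]], "dr": [[0,0,0],[0,0,0]]}}

```text
clock: 8.32
ee_pos: [545.0, 84.9, 152.4]
eef_rot: [3.14, -0.0, 1.571]
wrist_force: [6.9, -2.0, -5.3]
opening: -0.1
```

The force climbs steadily, at roughly the rubber's stiffness, so the pane is at its stop. I'll back off and lift.

Call:
{"name": "arm_command", "arguments": {"hand": [0,0,0,0,0], "translation": [[0.05,0,0],[0.15,0,0],[0.15,0,0.2],[0.15,0,0.6],[0.15,0,0.8]], "dr": [[0,0,0],[0,0,0],[0,0,0],[0,0,0],[0,0,0]]}}

```text
clock: 8.95
ee_pos: [559.6, 85.0, 234.2]
eef_rot: [3.14, -0.001, 1.571]
wrist_force: [0.4, -0.0, -0.8]
opening: -0.0
```

Run:
```python
from h import *
for n in ['scene','top']:
    p=eyes.capture(n);im=p['img'][60:310,180:430] if n=='scene' else p['img'][100:300,200:400]
    cv2.imwrite('pics/f_'+n+'.png',cv2.resize(im,None,fx=2.4,fy=2.4,interpolation=cv2.INTER_CUBIC)[:,:,::-1])
    for k,z in [('finger_bar',165),('tare_key_top',54),('beaker',110)]:
      for r in eyes.trace(k,p)[:2]:
        v,u=np.nonzero(r['mask']);P=np.array([world(p,a,b) for a,b in zip(u,v)]);s=P[abs(P[:,2]-z)<(40 if k=='beaker' else 4)]
        if len(s)>4: print(n,k,round(r['confidence'],2),len(s),np.median(s,0).round(1),s.min(0).round(1),s.max(0).round(1))
print(bot.get_obs()['wrist_force'],bot.get_obs()['ee_pos'])
```

```text
scene finger_bar 0.59 198 [530.6  88.7 165.8] [526.8  47.3 161.1] [539.5 127.  168.9]
scene finger_bar 0.27 198 [530.6  88.7 165.8] [526.8  47.3 161.1] [539.5 127.  168.9]
scene tare_key_top 0.5 109 [446.3  66.4  54.2] [437.6  51.6  50.5] [456.3  79.8  57.4]
top finger_bar 0.69 160 [533.1  87.  164.5] [528.2  49.3 161. ] [539.1 123.1 167.6]
top tare_key_top 0.47 101 [450.   64.8  53.5] [439.8  50.4  50.2] [459.5  78.4  57.6]
[-0.19347388 -0.02968998  0.20877846] [558.47240344  84.6088831  231.22316558]
```

View pics/f_scene.png

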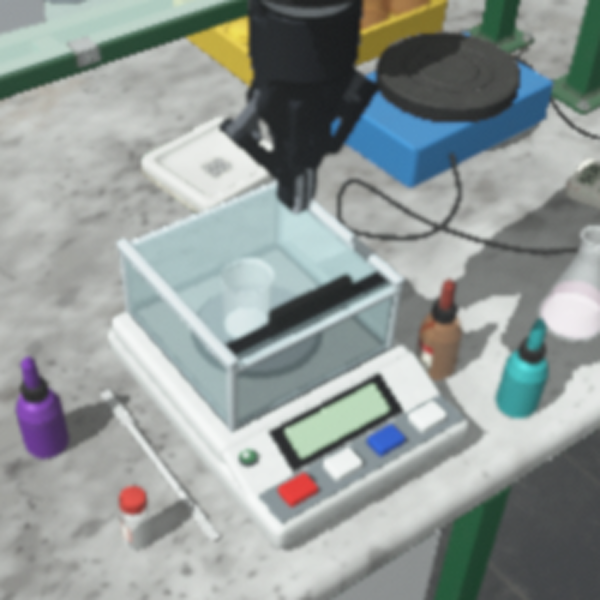

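The picture shows the bar at (310,315) at the front, the beaker standing and the keys untouched. The bar-to-key distance is 83–84 mm against the expected 84 mm, so the pane is shut. Next I go over the blue key.

Call:
{"name": "arm_command", "arguments": {"hand": [0,0,0], "translation": [[-0.4,-0.1,0],[-0.8,-0.19,0],[-1,-0.19,0]], "dr": [[0,0,0],[0,0,0],[0,0,0]]}}

```text
clock: 9.72
ee_pos: [457.1, 65.1, 231.9]
eef_rot: [-3.141, 0.0, 1.57]
wrist_force: [0.4, 0.1, -0.2]
opening: 0.2
```

Call:
{"name": "arm_command", "arguments": {"hand": [0,0,0,0], "translation": [[-0.12,0,-0.1],[-0.12,0,-0.5],[-0.12,0,-0.9],[-0.12,0,-1]], "dr": [[0,0,0],[0,0,0],[0,0,0],[0,0,0]]}}

```text
clock: 10.22
ee_pos: [445.6, 65.2, 130.2]
eef_rot: [-3.138, 0.002, 1.57]
wrist_force: [0.0, 0.5, 1.2]
opening: -0.2
```

Call:
{"name": "arm_command", "arguments": {"hand": [0,0,0,0], "translation": [[0,0,-0.2],[0,0,-0.4],[0,0,-0.55],[0,0,-0.55]], "dr": [[0,0,0],[0,0,0],[0,0,0],[0,0,0]]}}

```text
clock: 10.72
ee_pos: [447.1, 65.8, 77.3]
eef_rot: [-3.141, 0.001, 1.571]
wrist_force: [0.2, -0.3, -0.3]
opening: -0.0
```

Run:
```python
from h import *
for n in ['scene','top']:
    p=eyes.capture(n);im=p['img'][60:310,180:430] if n=='scene' else p['img'][100:300,200:400]
    cv2.imwrite('pics/g_'+n+'.png',cv2.resize(im,None,fx=2.4,fy=2.4,interpolation=cv2.INTER_CUBIC)[:,:,::-1])
print(bot.get_obs()['wrist_force'],bot.get_obs()['ee_pos'])
```

```text
[0.64861502 0.16929188 0.09582214] [447.74102756  66.16765522  78.19380168]
```

View pics/g_scene.png

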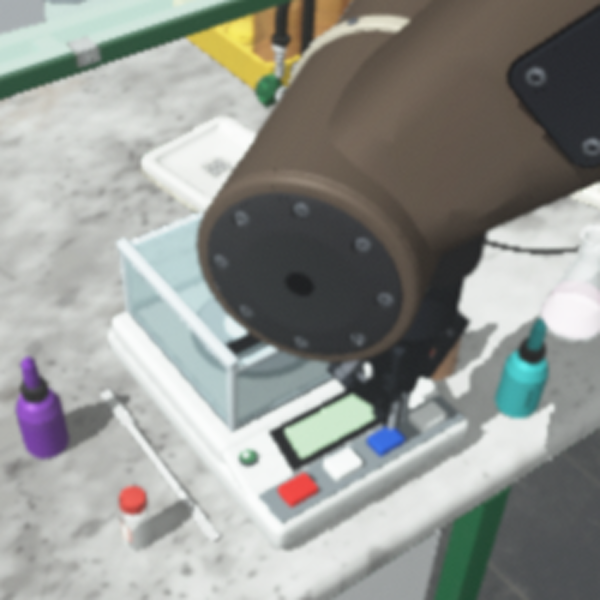

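The fingertips at (395,410) are right above the blue key at (385,440), with no contact forces. I'll descend gently.

Call:
{"name": "arm_command", "arguments": {"hand": [0,0,0,0], "translation": [[0,0,-0.1],[0,0,-0.17],[0,0,-0.2],[0,0,-0.2]], "dr": [[0,0,0],[0,0,0],[0,0,0],[0,0,0]]}}

```text
clock: 11.32
ee_pos: [446.8, 65.6, 57.0]
eef_rot: [-3.141, 0.0, 1.571]
wrist_force: [-0.7, 0.7, 0.6]
opening: -0.1
```

Call:
{"name": "arm_command", "arguments": {"hand": [0,0,0,0], "translation": [[0,0,-0.01],[0,0,-0.02],[0,0,-0.03],[0,0,-0.04]], "dr": [[0,0,0],[0,0,0],[0,0,0],[0,0,0]]}}

```text
clock: 11.82
ee_pos: [447.0, 65.8, 53.3]
eef_rot: [3.141, -0.0, 1.571]
wrist_force: [-1.2, -0.1, 1.1]
opening: -0.2
```

Call:
{"name": "arm_command", "arguments": {"hand": [0,0,0], "translation": [[0,0,-0.01],[0,0,-0.02],[0,0,-0.02]], "dr": [[0,0,0],[0,0,0],[0,0,0]]}}

```text
clock: 12.2
ee_pos: [447.0, 65.8, 51.4]
eef_rot: [3.141, -0.0, 1.571]
wrist_force: [-0.8, 0.3, 4.2]
opening: -0.1
```

Call:
{"name": "arm_command", "arguments": {"hand": [0,0,0,0], "translation": [[0,0,-0.01],[0,0,-0.02],[0,0,-0.02],[0,0,-0.02]], "dr": [[0,0,0],[0,0,0],[0,0,0],[0,0,0]]}}

```text
clock: 12.7
ee_pos: [447.0, 65.8, 49.5]
eef_rot: [3.141, -0.0, 1.571]
wrist_force: [-2.0, -0.2, 8.2]
opening: 0.2
```

The force is 8.2 N, which puts the key at about 4–5 mm, well past 2 mm. I'll release and withdraw.

Call:
{"name": "arm_command", "arguments": {"hand": [0,0,0,0,0,0], "translation": [[0,0,0.04],[0,0,0.1],[0,0,0.3],[0,0,0.6],[0,0,0.9],[0,0,1]], "dr": [[0,0,0],[0,0,0],[0,0,0],[0,0,0],[0,0,0],[0,0,0]]}}

```text
clock: 13.45
ee_pos: [447.6, 66.2, 151.1]
eef_rot: [3.139, -0.002, 1.571]
wrist_force: [0.4, 0.8, -1.2]
opening: -0.0
```

Call:
{"name": "arm_command", "arguments": {"hand": [0,0,0,0,0], "translation": [[0,0,0.5],[0,0,1],[0,-0.5,1],[0,-1,1],[0,-1,1]], "dr": [[0,0,0],[0,0,0],[0,0,0],[0,0,0],[0,0,0]]}}

```text
clock: 14.08
ee_pos: [446.1, -36.6, 248.7]
eef_rot: [-3.14, 0.0, 1.567]
wrist_force: [-0.9, 0.2, 0.1]
opening: -0.1
```

Call:
{"name": "arm_command", "arguments": {"hand": [0,0,0,0], "translation": [[0,-0.5,0],[0,-0.9,0],[0,-1,0],[0,-1,0]], "dr": [[0,0,0],[0,0,0],[0,0,0],[0,0,0]]}}

```text
clock: 14.58
ee_pos: [446.8, -134.2, 248.7]
eef_rot: [-3.141, -0.0, 1.569]
wrist_force: [-0.3, 0.7, 0.2]
opening: -0.2
```

Run:
```python
from h import *
for n in ['scene','top']:
    p=eyes.capture(n);im=p['img'][60:310,180:430] if n=='scene' else p['img'][100:300,200:400]
    cv2.imwrite('pics/k_'+n+'.png',cv2.resize(im,None,fx=2.4,fy=2.4,interpolation=cv2.INTER_CUBIC)[:,:,::-1])
    for k,z in [('finger_bar',165),('tare_key_top',54),('dropper',60),('red_vial',50),('lab_spatula',5)]:
      for r in eyes.trace(k,p)[:3]:
        v,u=np.nonzero(r['mask']);P=np.array([world(p,a,b) for a,b in zip(u,v)]);s=P[abs(P[:,2]-z)<(60 if z in(60,50) else 4)]
        if len(s)>4: print(n,k,round(r['confidence'],2),len(s),np.median(s,0).round(1))
print(bot.get_obs()['wrist_force'],bot.get_obs()['ee_pos'])
```

```text
scene finger_bar 0.83 180 [530.8  89.1 165.9]
scene tare_key_top 0.64 110 [446.   67.6  53.9]
scene tare_key_top 0.38 120 [447.2 158.9  54.5]
scene dropper 0.85 607 [635.2 292.1  54. ]
scene dropper 0.76 509 [512.2 -53.4  55.6]
scene dropper 0.61 588 [432.6 -82.8  53.9]
scene red_vial 0.7 278 [504.6 276.2  44.8]
scene red_vial 0.2 133 [445.9  21.6  53.6]
scene lab_spatula 0.7 277 [562.1 218.7   5.4]
top finger_bar 0.31 15 [533.4 123.  163.6]
top dropper 0.61 304 [639.8 283.3  58.6]
top red_vial 0.45 122 [510.7 270.3  58.7]
top red_vial 0.34 1878 [487.8 158.4  54.1]
top lab_spatula 0.81 206 [581.  217.8   4.8]
[0.82186787 0.50909347 0.29613609] [ 446.96733542 -134.06456859  249.32714297]
```

View pics/k_scene.png

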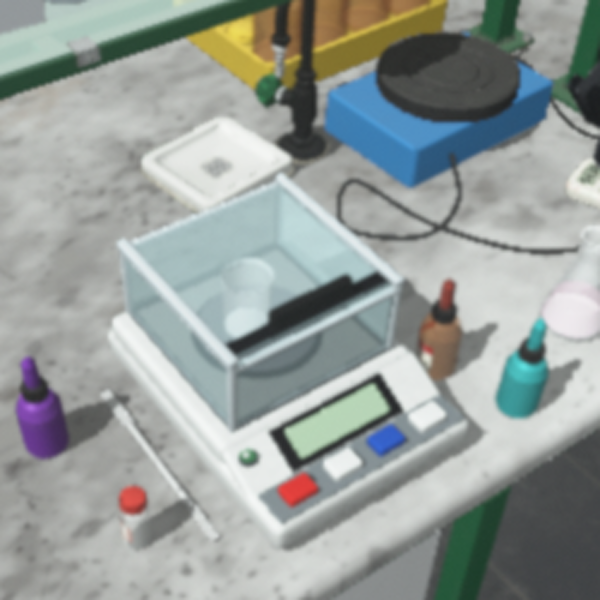

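The picture shows the pane shut with the bar at (310,315), the blue key up at (385,440), the beaker at (247,295) and everything else in place. I'm handing in.

```bash
python3 -c "
from bench import bot
print(bot.finish_job())"
```

```text
the job is handed in; nothing more can be done
None
```

I pushed the shield's top pane shut with closed fingertips behind the black finger bar, then pressed the blue tare key, let it come up and withdrew. The job is handed in at about 14.7 s. It reports no verdict, so these are my own checks.

- **Shield:** the bar moved from x of about 588 mm to 532 mm. It ended 83–84 mm behind the tare key, against 84 mm expected when shut. The push force rose steadily at the front stop, to about 7 N forward and about 9 N in all.
- **Tare key:** the fingertips pushed it down about 4–5 mm with about 8 N. After release its top measured 53.9 mm, against 54 mm when up.
- **Other things:** the last scene picture shows the beaker upright, with the dropper, vial and spatula in place. Their measured positions were within a few mm of the start, and the wrist force was about zero.

**Weaker checks:** In the final top picture the arm hid most of the bar and all of the key and dropper, so for those I relied on the scene camera. The two cameras differ by about 3 mm in x throughout, and I used the mean. I checked the beaker's position by eye only.

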